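# Peel the top tray off a stuck stack and hold its open corner under the TIG torch

## Robot

A 7-joint arm with a two-finger parallel gripper is mounted at the origin on the work surface. World frame = base frame: x ahead of the robot, y to its left, z up, the work surface at z = 0. Lengths are in m, angles in rad, forces in N, time in s.
With the tool pointing down it reaches from about 0.35 to 0.9 m from the base axis. Payload 8.1 kg.
Tool frame: the origin (TCP) lies between the finger pads; the fingertips stand 22 mm ahead of it and the grasp point (between the pads) lies 3 mm ahead of it (arm.tip_reach is the distance from the TCP to the fingertips, in m); z points along the fingers, y is the line along which they close (so a half turn about z gives the same grasp; the last joint's range is limited). The gripper opens to 92 mm and grips with 3 to 60 N. Pads are 19 mm wide; open, the fingers measure 130 mm over their backs; the gripper's body (75 mm by 190 mm) begins 47 mm behind the grasp point.
Start: joints at [1.144, 0.434, 0.025, 1.573, -0.012, 1.134, -0.075], TCP at [0.199, -0.593, 0.249] pointing down, gripper open.
Joint ranges: [-2.62, 2.62], [-0.44, 2.09], [-1.27, 1.32], [0.08, 2.57], [-1.32, 4.46], [0.12, 2], [-2.74, 2.74]. Speed limits (rad/s): [2.22, 2.22, 3.01, 3.01, 3.14, 3.14, 3.14].

## Interface

Orientations are given as a rotation vector (axis times angle).
In Python, from cell import telemetry, vision, job, arm gives the robot as it stands. The module is installed in compiled form; this text tells all that it offers.
- The arm moves only by the shell command python3 -m creep 'ROWS' [FORCE]. ROWS is text: rows parted by semicolons, each of 7 numbers parted by spaces: the finger opening in cm, from 0 to 9.18, then the shift along the tool's x, y, z in cm, then the turn, a rotation vector about the tool's x, y, z in degrees. A call has 1 to 5 rows; each row is the pose to reach, as a shift and turn from the pose commanded when the call began, along the tool's axes at that moment; what a row does not reach only later rows make up. A row lasts 1/8 s, in which the tool goes at most 62.5 mm and 10.7 degrees, less where a joint would pass 70% of its speed; a pose out of reach is approached as far as the arm can. A call with a gripper value outside its range is refused whole. The fingers move at their own pace and stop on an object; FORCE is the grip in N (left out, the last holds). Time passes only in rows, so rows that repeat a pose let the fingers close. It gives the time, the measured TCP pose, the force, the opening and the grip force at its end, in the units of the state.
- telemetry.observe(): the state, without advancing time (a new reading comes with each control period).
- vision.get_image(name): name is "scene" or "top" or "wrist"; returns the picture (400x640x3 uint8, red, green, blue); there is no depth.
- vision.camera_info(name): a dict with "fov_y" (degrees; the focal length in pixels is half the picture's height over the tangent of half this angle, whatever the lens; pixels are square), "cx", "cy" (the principal point, pixels), "dist_coeffs" ([k1, k2, p1, p2, k3] as OpenCV has them; the pictures are not rectified), "extrinsics" (4x4, takes a point from camera to world coordinates). Camera axes: x right, y down, z forward; pixel columns grow to the right and rows downward; lengths in m; the calibration is good to about 2 mm. A picture is of the moment at which its call begins: read the wrist's pose just before it. camera_info takes no time and is no camera call; for the wrist camera it gives the pose at the moment of the call.
- job.sign_off(): hands the job in; it is judged then, once.
The state is a dict: "clock": time; "joints": joint angles; "dq": joint speeds; "joint_efforts": joint torques, N m; "position": TCP position; "ee_rot": TCP orientation; "force": force on the tool from outside, world axes, zero at the start; "ft_torque": the same for the moment, N m; "width": opening from 0.0 (shut) to 1.0 (fully open); "gripper_force": force on a finger pad.
Only numpy, scipy, OpenCV 4.12 (cv2) and the standard library are available. Lean on these libraries where they do the work, as an engineer would, in place of code of your own. Each camera call takes 0.05 s, during which the arm holds its last target. There are 200 camera calls.

## Task

The folded steel trays are stuck together by oil: take only the top one, peeling it off by first raising the corner diagonally across from its open, yellow-marked corner about 2 cm while the open corner still rests on the stack, so that the rest of the stack stays standing where it is. Carry it to the fixed welding torch and finish still gripping it in the air, steady and level, with the open corner straight below the tip of the torch's needle and about 15 mm under it, ready to be welded. Do not touch the torch, and leave the other things on the bench where they are.

Things in the scene. Friction and masses are not known exactly. Their poses are not given: they have to be found in the camera images.
- tray: Top tray, loose: folded sheet steel, open upward, 180 (x) x 130 (y) x 38 mm high, 0.27 kg. Origin: centre of the floor's underside, z up. Upright boxed rim all round, flat faces, 8 mm thick, 22 to 38 mm above the origin: pinch it from above. The body below tapers inward to a 2 mm floor of 148 x 98 mm. It starts seated rim on rim on the stack, 80 mm above the stack's origin.
- open_corner (a point): Point on top of the tray's rim line at its open corner, tray frame (86, 61, 38) mm. Here the rim is cut away 12 mm on both sides, with a 26 mm yellow paint mark on the rim beside each cut. The other three corners are welded shut.
- lift_corner (a point): Point on top of the tray's rim, mid thickness, at the welded corner diagonally across from the open one: tray frame (-86, -61, 38) mm. The next tray's rim, of the same outline, begins 16 mm below the rim top, so pinch no deeper than about 13 mm.
- stack: The five trays below, nested at 16 mm pitch and firmly stuck together: one loose body of 180 x 130 mm, 102 mm high, 1.5 to 1.8 kg. Origin: centre of its underside, on the bench; z up. Oil makes the top tray drag on it near all four corners until it is about 5 mm up, 2 to 3 N at each, so a straight pull meets all four at once, a pull at one corner about half of that.
- torch: TIG torch in a magnetic stand, fixed. Origin on the bench straight below the needle; z up. Black head, back cap up to 340 mm, pinkish ceramic nozzle pointing down; neck and dark blue handle run to the torch's +x at 250 to 312 mm height; base (60 x 50 x 55 mm) and post (16 mm, 302 mm high) stand 165 mm out along +x, a brown hose behind them. On its -x side the space below 200 mm is free.
- torch_tip (a point): Lower end of the torch's needle, 200 mm above the bench.
- flux_jar: Jar with a green cap, 60 mm diameter, 75 mm high; origin at the centre of its base. Bystander.
- hammer: Hammer lying on the bench, 260 mm long, under 40 mm high; bystander.
- scrub_brush: Brush lying on the bench, about 200 mm long, under 40 mm high; bystander.
- shell: Short steel tube (a bottom bracket shell) standing upright, 42 mm diameter, 68 mm high; origin at the centre of its base. Bystander.
- spray_can: Blue spray can, 54 mm diameter, 130 mm high; origin at the centre of its base. Bystander.
- magnet: Flat red welding magnet, a square of 79 mm lying on the bench, 18 mm thick; bystander.
- brush_pot: Steel pot, 68 mm diameter, 100 mm high, with brushes standing in it to about 200 mm; origin at the centre of its base. Bystander.

How it is judged:
By the outcome, as a careful person would: the job done as asked, in the order asked, and still so for the second after the job is handed in, while the arm keeps its last pose, push and grip.
It also fails if it takes over 48 s, if anything falls off the work surface, if the arm or the gripper's body presses on something with over 40 N, if the wrist force passes 120 N, or if a joint passes its speed limit or range.

## Working session

There is one attempt and no reset: what is moved stays moved. The work goes in short steps, Python scripts to look and compute and a shell command to move; the robot and the scene stay as the last step left them, time stands still between calls to the robot, and variables do not carry over. Pictures are saved under pics/ and viewed, at most 10 in all, crops included, and the job is handed in when it is done.

```bash
mkdir -p pics
cat > h.py <<'E'
import numpy as np, cv2
from scipy.spatial.transform import Rotation as R
from cell import telemetry, vision, job, arm
def grab(n,f=None):
    ci=vision.camera_info(n); im=vision.get_image(n)
    if f: cv2.imwrite('pics/'+f,im[:,:,::-1])
    return im,ci
def K(ci):
    f=200/np.tan(np.radians(ci['fov_y'])/2); return np.array([[f,0,ci['cx']],[0,f,ci['cy']],[0,0,1]])
def ray(ci,uv):
    p=cv2.undistortPoints(np.array(uv,float).reshape(-1,1,2),K(ci),np.array(ci['dist_coeffs'],float)).reshape(-1,2)
    E=np.array(ci['extrinsics']); d=np.c_[p,np.ones(len(p))]@E[:3,:3].T
    return E[:3,3],d
def plane(ci,uv,z):
    o,d=ray(ci,uv); return o+d*((z-o[2])/d[:,2])[:,None]
def proj(ci,P):
    E=np.linalg.inv(np.array(ci['extrinsics'])); 
    return cv2.projectPoints(np.array(P,float).reshape(-1,3),cv2.Rodrigues(E[:3,:3])[0],E[:3,3],K(ci),np.array(ci['dist_coeffs'],float))[0].reshape(-1,2)
def tri(c1,u1,c2,u2):
    o1,d1=ray(c1,[u1]);o2,d2=ray(c2,[u2]);d1=d1[0]/np.linalg.norm(d1);d2=d2[0]/np.linalg.norm(d2)
    A=sum(np.eye(3)-np.outer(d,d) for d in(d1,d2)); b=sum((np.eye(3)-np.outer(d,d))@o for o,d in((o1,d1),(o2,d2)))
    p=np.linalg.solve(A,b); return p,[np.linalg.norm(np.cross(p-o1,d1)),np.linalg.norm(np.cross(p-o2,d2))]
E
python3 - <<'E'
from h import *
for n in ('scene','top'):
    im,ci=grab(n,n+'1.png'); print(n,ci)
s=telemetry.observe(); print(s)
print(R.from_rotvec(s['ee_rot']).as_matrix().round(3))
E
```

```text
scene {'fov_y': 47.1593173377194, 'cx': 315.44294385075693, 'cy': 196.1139269525843, 'dist_coeffs': array([-0.02438509,  0.        ,  0.        ,  0.        ,  0.        ]), 'extrinsics': array([[ 0.44483135,  0.58073229, -0.68181748,  1.53242245],
       [ 0.89549751, -0.27610237,  0.34907261, -0.54196635],
       [ 0.01446632, -0.7658443 , -0.64286331,  1.08368806],
       [ 0.        ,  0.        ,  0.        ,  1.        ]])}
top {'fov_y': 50.22628320853773, 'cx': 315.53363406260064, 'cy': 208.65174662827602, 'dist_coeffs': array([-0.09652611,  0.        ,  0.        ,  0.        ,  0.        ]), 'extrinsics': array([[ 1.72723500e-02, -9.96463625e-01,  8.22308320e-02,
         4.19571353e-01],
       [-9.99850283e-01, -1.71284809e-02,  2.45474646e-03,
        -2.64324746e-02],
       [-1.03757633e-03, -8.22609199e-02, -9.96610287e-01,
         1.46601900e+00],
       [ 0.00000000e+00,  0.00000000e+00,  0.00000000e+00,
         1.00000000e+00]])}
{'clock': 0.1, 'joints': array([ 1.14436253,  0.43514471,  0.02495024,  1.57402777, -0.01159857,
        1.13402905, -0.07511824]), 'dq': array([ 0.00048055, -0.00213984, -0.0011377 ,  0.00091839,  0.00045814,
       -0.00098367,  0.00103003]), 'joint_efforts': array([ 2.28251905e-03, -6.69136763e+01,  9.87587571e-01, -3.15149260e+01,
       -6.05366193e-02,  3.74226097e-02, -4.29685684e-06]), 'position': array([ 0.19869639, -0.59209869,  0.24802013]), 'ee_rot': array([-3.09911637e+00, -5.06125886e-01,  5.61306634e-04]), 'force': array([-0.13064432,  0.68881938,  0.18361815]), 'ft_torque': array([-0.02842952, -0.013468  , -0.0035898 ]), 'gripper_force': 0.0, 'width': 1.0026021321462324}
[[ 0.948  0.318 -0.001]
 [ 0.318 -0.948  0.001]
 [-0.    -0.001 -1.   ]]
```

View pics/top1.png

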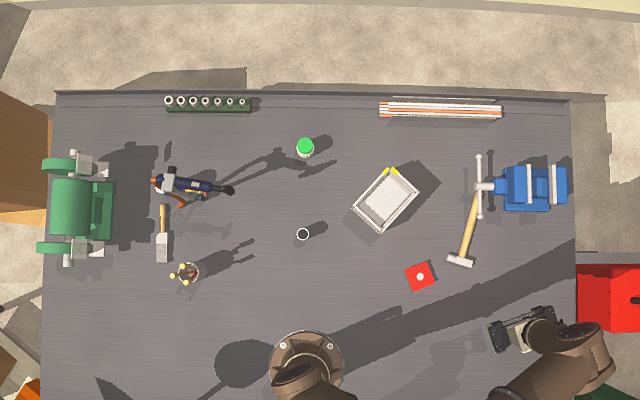

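View pics/scene1.png

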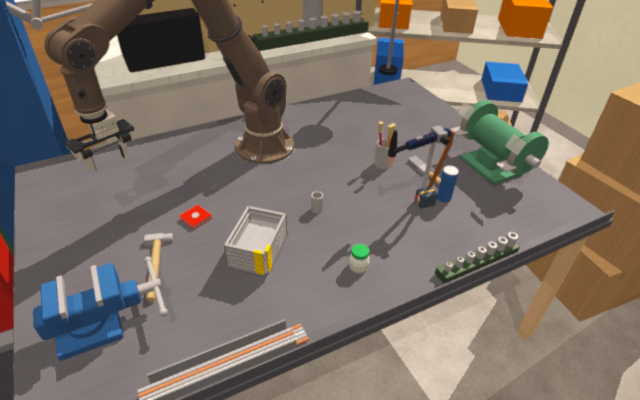

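The top view shows the stack at about (385,200) with its yellow corner at (393,170), and the torch head at about (229,189) with the handle running left. Next I'll enlarge both for measuring.

Run:
```python
import cv2,numpy as np
t=cv2.imread('pics/top1.png');s=cv2.imread('pics/scene1.png')
def c(im,x,y,w,h,k): return cv2.resize(im[y:y+h,x:x+w],None,fx=k,fy=k,interpolation=cv2.INTER_CUBIC)
a=c(t,340,155,80,60,5); a2=c(t,340,160,100,75,4)
b=c(t,145,150,100,75,4); d=c(s,215,200,80,75,4); d=cv2.copyMakeBorder(d,0,0,0,80,0); e=c(s,375,120,100,75,4)
cv2.imwrite('pics/crops1.png',np.vstack([np.hstack([a2,b]),np.hstack([d,e])]))
```

```text
(no output)
```

View pics/crops1.png

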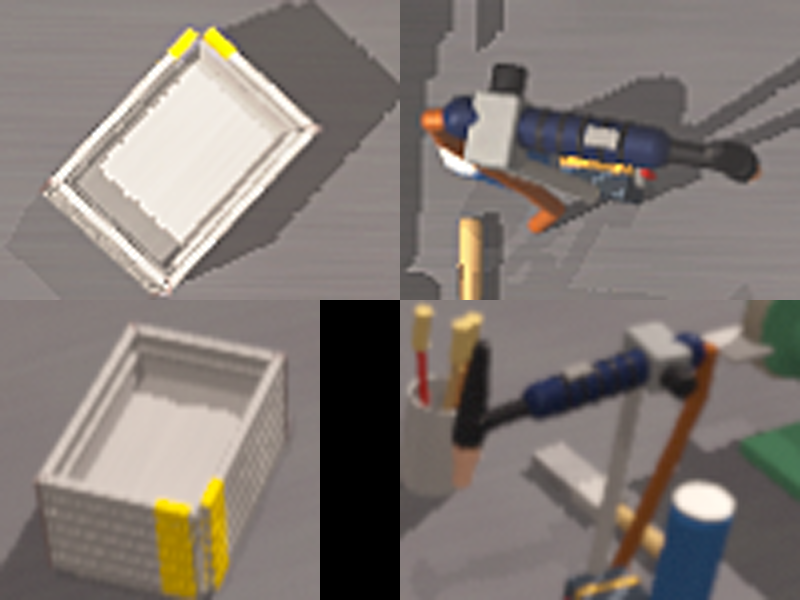

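The enlargement shows the top tray's rim corners clearly in both views. The torch head's cap is near (230,189) in the top view and (395,131) in the scene view, where the nozzle ends near (391,167).

Run:
```python
from h import *
T=vision.camera_info('top');S=vision.camera_info('scene')
t=[(390.2,167.5),(420,192),(381.2,233.3),(351.3,207)]
s=[(265,251),(224.5,245.5),(248.3,206.8),(286.5,213)]
Pt=plane(T,t,.118);Ps=plane(S,s,.118);print(Pt.round(4));print(Ps.round(4))
for P in(Pt,Ps): print(np.linalg.norm(P-np.roll(P,-1,0),axis=1).round(4), P.mean(0), np.degrees(np.arctan2(*(P-np.roll(P,-1,0))[:,[1,0]].T)).round(1))
for a,b in zip(t,s): print(tri(T,a,S,b))
print('torch cap',plane(T,[(229.5,188.75),(231,189)],.34),plane(S,[(395.5,131)],.34),tri(T,(229.5,188.75),S,(395.5,131)))
print('nozz', plane(S,[(391.2,166.5),(391,169)],.2))
# needle candidates: orange-ish nozzle mask
im=cv2.imread('pics/top1.png');print(im[184:196,224:238].tolist()[5])
```

```text
[[ 0.6673 -0.2603  0.118 ]
 [ 0.59   -0.3563  0.118 ]
 [ 0.4562 -0.2321  0.118 ]
 [ 0.538  -0.1365  0.118 ]]
[[ 0.6652 -0.2569  0.118 ]
 [ 0.5944 -0.3546  0.118 ]
 [ 0.4638 -0.2341  0.118 ]
 [ 0.543  -0.1363  0.118 ]]
[0.1233 0.1826 0.1259 0.179 ] [ 0.56286742 -0.24628803  0.118     ] [  51.1  -42.9 -130.6  136.3]
[0.1206 0.1777 0.1258 0.1717] [ 0.56658945 -0.24545352  0.118     ] [  54.1  -42.7 -129.   135.4]
(array([ 0.66722052, -0.25873785,  0.12088517]), [np.float64(0.0011090347301041098), np.float64(0.0011090347301041404)])
(array([ 0.59086072, -0.35544802,  0.11526981]), [np.float64(0.0015750109222191404), np.float64(0.0015750109222192553)])
(array([ 0.45654494, -0.23254594,  0.11167759]), [np.float64(0.0005662418227516431), np.float64(0.0005662418227515885)])
(array([ 0.53878494, -0.13574557,  0.11437704]), [np.float64(0.001132382989332999), np.float64(0.0011323829893329588)])
torch cap [[0.56183941 0.20692485 0.34      ]
 [0.56122901 0.20286451 0.34      ]] [[0.57144123 0.22080077 0.34      ]] (array([0.56639972, 0.21477404, 0.3372427 ]), [np.float64(0.008171572857546343), np.float64(0.008171572857546308)])
nozz [[0.5667248  0.22830608 0.2       ]
 [0.57794049 0.2200603  0.2       ]]
[[56, 55, 59], [51, 52, 55], [51, 52, 54], [50, 51, 54], [50, 51, 55], [51, 52, 54], [51, 51, 54], [51, 51, 54], [51, 52, 55], [44, 44, 47], [101, 100, 105], [131, 130, 138], [134, 133, 141], [131, 131, 140]]
```

```bash
cat >> h.py <<'E'
def need(pos,Rt):
    s=telemetry.observe(); R0=R.from_rotvec(s['ee_rot']).as_matrix()
    sh=R0.T@(np.array(pos)-s['position'])*100; tu=np.degrees(R.from_matrix(R0.T@Rt).as_rotvec())
    print('clock',s['clock'],'shift cm',sh.round(2),'turn',tu.round(2)); return sh,tu
def down(yaw):  # tool x at yaw, z down
    c,s=np.cos(np.radians(yaw)),np.sin(np.radians(yaw)); return np.array([[c,s,0],[s,-c,0],[0,0,-1.]])
E
python3 - <<'E'
from h import *
s=telemetry.observe();W=vision.camera_info('wrist');E=np.array(W['extrinsics']);R0=R.from_rotvec(s['ee_rot']).as_matrix()
print('cam in tool',R0.T@(E[:3,3]-s['position']),(R0.T@E[:3,:3]).round(3).tolist(),W['fov_y'])
need([.4736,-.2175,.25],down(47.5))
E
```

```text
cam in tool [ 0.07224774  0.00095528 -0.13653525] [[-0.0, -0.963, -0.269], [1.0, 0.0, -0.001], [0.001, -0.269, 0.963]] 62.9962502278772
clock 0.1 shift cm [ 37.98 -26.77  -0.16] turn [-8.000e-02 -1.000e-02 -2.895e+01]
```

Run:
```python
from h import *
need([.50,-.02,.36],R.from_rotvec([np.radians(15),0,0]).as_matrix()@down(0))
```

```text
clock 0.1 shift cm [ 46.76 -44.67 -11.14] turn [14.79  2.45 18.44]
```

```bash
python3 -m creep '9.18 6 -5 -5 0 0 4;9.18 11 -10 -8 0 0 8;9.18 16 -15 -10 0 0 12;9.18 20 -19 -11 0 0 16;9.18 24 -23 -11 0 0 18'
python3 - <<'E'
from h import *
need([.50,-.02,.36],R.from_rotvec([np.radians(15),0,0]).as_matrix()@down(0))
E
```

```text
clock: 0.72
position: [0.3351, -0.3342, 0.3545]
ee_rot: [3.141, 0.012, 0.001]
force: [1.3, 0.1, -0.1]
width: 0.999
gripper_force: 0.0
clock 0.725 shift cm [ 16.73 -31.29  -0.56] turn [1.505e+01 1.000e-02 4.400e-01]
```

```bash
python3 -m creep '9.18 2.8 -5.2 0 3 0 0;9.18 5.6 -10.4 0 6 0 0;9.18 8.4 -15.6 0 9 0 0;9.18 11.2 -20.8 0 12 0 0;9.18 14 -26 0 15 0 0'; python3 -m creep '9.18 2.7 -5.5 -1.4 0 0 0;9.18 2.7 -5.5 -1.4 0 0 0;9.18 2.7 -5.5 -1.4 0 0 0'
python3 - <<'E'
from h import *
im,W=grab('wrist','w1.png'); np.save('w1ext.npy',W['extrinsics'])
print(proj(W,[[.565,.215,.2],[.565,.215,.34]]))
E
```

```text
clock: 1.35
position: [0.4723, -0.0729, 0.3536]
ee_rot: [-2.878, -0.013, 0.003]
force: [0.6, -0.3, -0.3]
width: 0.997
gripper_force: 0.0
clock: 1.72
position: [0.498, -0.0252, 0.3809]
ee_rot: [-2.88, -0.014, 0.003]
force: [-0.0, 0.2, -0.9]
width: 1.001
gripper_force: 0.0
[[153.88434844 109.15284089]
 [ 12.99145433 112.11911612]]
```

View pics/w1.png

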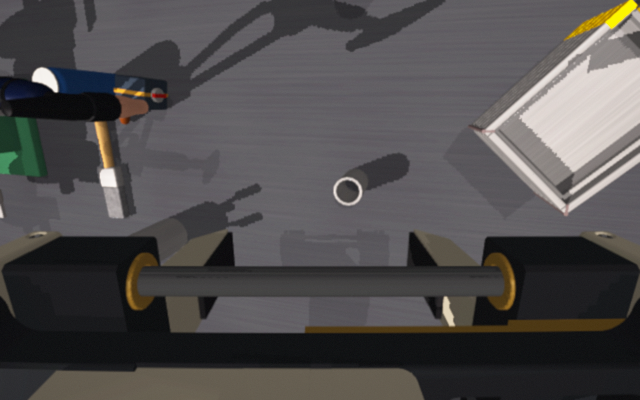

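The nozzle points right and ends near (148,107), where I'd expect the needle. The tray's lift corner is at about (566,213). I'll enlarge the torch end to find the needle.

Run:
```python
import cv2
t=cv2.imread('pics/w1.png')
cv2.imwrite('pics/c2.png',cv2.resize(t[80:135,90:180],None,fx=8,fy=8,interpolation=cv2.INTER_NEAREST))
```

```text
(no output)
```

View pics/c2.png

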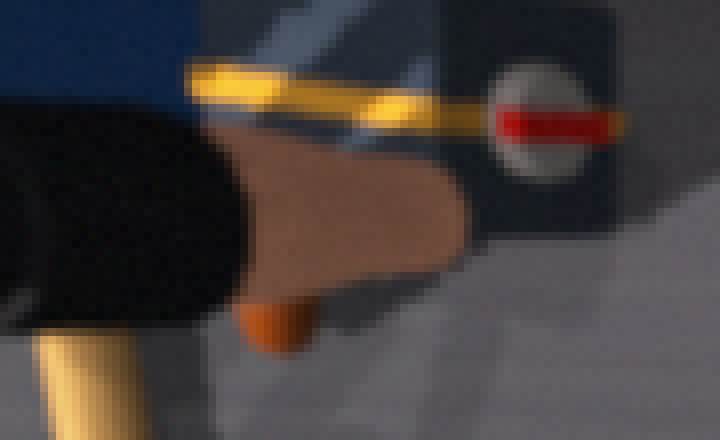

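Run:
```python
from h import *
W=vision.camera_info('wrist');W['extrinsics']=np.load('w1ext.npy');S=vision.camera_info('scene')
im=cv2.cvtColor(cv2.imread('pics/scene1.png'),cv2.COLOR_BGR2RGB)
print(im[150:174:1,384:400].astype(int).tolist() if 0 else '')
for v in range(150,174): print(v,' '.join('%3d,%3d,%3d'%tuple(p) for p in im[v,385:398]))
print(tri(W,(147,106.9),S,(391.3,165.5)))
print(plane(W,[(147,106.9),(153,107)],.2),plane(W,[(147,106.9)],.207))
```

```text
150 116,107,100 114,105, 99 110,101, 95  83, 76, 72  38, 34, 33  29, 28, 30  31, 25, 26  27, 24, 25  33, 29, 31  36, 33, 33  53, 49, 46  33, 31, 30  27, 27, 28
151 115,106, 98 115,106, 99 108, 99, 93  67, 63, 59  35, 31, 31  25, 22, 23  27, 25, 25  29, 26, 25  26, 22, 21  28, 27, 26  29, 29, 30  26, 25, 26  34, 29, 31
152 116,106,100 114,105, 97 105, 95, 90  56, 52, 49  31, 30, 30  27, 27, 29  24, 23, 21  26, 25, 24  26, 22, 25  23, 23, 20  26, 25, 26  41, 39, 39  68, 63, 64
153 115,104, 99 115,105, 99 105, 95, 91  52, 46, 46  26, 24, 25  25, 25, 26  26, 27, 26  24, 23, 23  27, 26, 26  25, 22, 24  38, 35, 36  71, 65, 66 111,104,103
154 115,106, 98 113,104, 97 105, 94, 90  48, 43, 40  28, 26, 27  29, 26, 27  24, 23, 24  24, 22, 25  22, 22, 24  24, 23, 22  46, 43, 44  97, 90, 90 132,124,122
155 115,103, 97 115,105, 98 106, 96, 90  66, 55, 52  40, 34, 30  27, 26, 26  26, 24, 24  27, 28, 27  27, 27, 27  35, 33, 31  71, 65, 64 120,112,110 137,128,126
156 114,104, 98 114,104, 98 113,101, 94 101, 80, 69  82, 58, 50  52, 38, 34  52, 40, 35  45, 35, 30  49, 39, 33  70, 55, 50  94, 85, 81 133,
[... 2266 characters left out ...]
4,107,106 133,123,122 136,125,126 136,127,126 135,126,124 135,126,125 134,124,125 134,124,124 135,123,123 135,124,124 135,125,125 135,125,125 136,126,126
172 131,122,122 135,126,125 135,124,124 135,124,124 133,125,123 134,125,124 135,125,125 135,125,124 135,124,124 135,124,125 135,126,125 135,126,125 136,127,127
173 136,125,126 135,125,125 134,125,124 135,126,125 136,127,126 136,126,126 136,126,125 136,126,126 136,126,125 136,125,125 135,125,125 135,125,125 135,126,126
(array([0.56731494, 0.22552117, 0.20260274]), [np.float64(0.002933556608413044), np.float64(0.0029335566084129857)])
[[0.56737586 0.22392418 0.2       ]
 [0.56731228 0.21584137 0.2       ]] [[0.56745849 0.21755617 0.207     ]]
```

Run:
```python
from h import *
need([.49,-.04,.21],R.from_rotvec([np.radians(42),0,0]).as_matrix()@down(0))
```

```text
clock 1.775 shift cm [-0.77  5.76 16.14] turn [27.04  0.29  0.39]
```

```bash
python3 -m creep '9.18 0 1.9 5.4 9 0 0;9.18 0 3.8 10.8 18 0 0;9.18 0 5.8 16 27 0 0;9.18 0 5.8 16 27 0 0'
python3 - <<'E'
from h import *
im,W=grab('wrist','w2.png'); np.save('w2ext.npy',W['extrinsics'])
q=proj(W,[[.567,.22,.2]])[0];print(q)
x,y=int(q[0]),int(q[1]);x0=max(x-50,0);y0=max(y-38,0);print(x0,y0)
cv2.imwrite('pics/c3.png',cv2.resize(im[y0:y0+75,x0:x0+100,::-1],None,fx=8,fy=8,interpolation=cv2.INTER_NEAREST))
E
```

```text
clock: 2.28
position: [0.4947, -0.0433, 0.2042]
ee_rot: [-2.403, 0.006, 0.02]
force: [0.3, 0.2, 1.3]
width: 1.001
gripper_force: 0.0
[116.36827713 106.44081496]
66 68
```

View pics/c3.png

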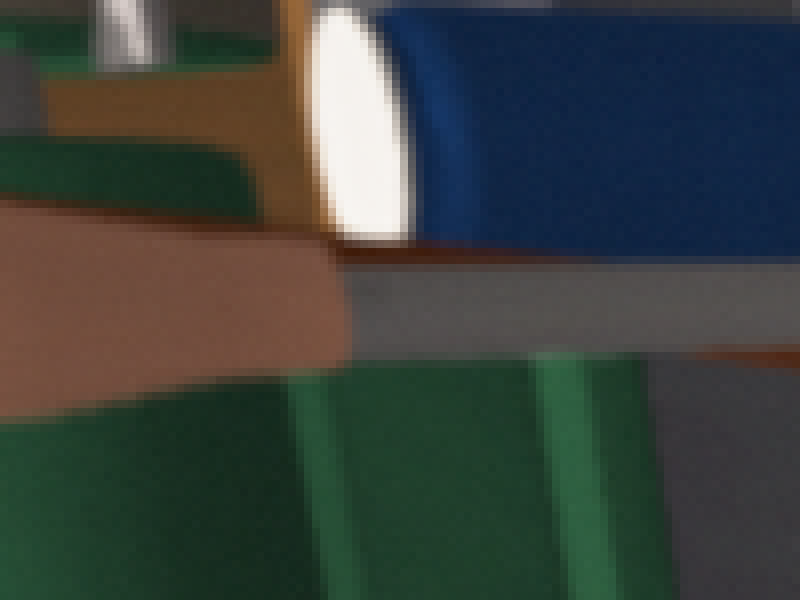

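The nozzle's end face is at about (109,106) in picture w2. The needle itself can't be made out against the grey post behind it. I'll triangulate the nozzle end instead.

Run:
```python
from h import *
W=vision.camera_info('wrist');W1=dict(W,extrinsics=np.load('w1ext.npy'));W2=dict(W,extrinsics=np.load('w2ext.npy'));S=vision.camera_info('scene')
p,r=tri(W1,(148.6,107),W2,(109.7,106.3));print(p,r)
print(tri(W2,(109.7,106.3),S,(389.8,166.8)))
print(tri(W1,(148.6,107),S,(389.8,166.8)))
# nozzle width at end in w2: rows 265..350ish /8 
print(proj(W2,[p+[.005,0,0],p-[.005,0,0]]),proj(S,[p,p+[0,.005,0],p+[0,.005,-.007]]),proj(W1,[p+[.005,0,0],p-[.005,0,0]]))
T=vision.camera_info('top');print(proj(T,[p+[0,.005,.34-p[2]]]))
s=telemetry.observe();c=np.array([.564,-.246])
need([.4736,-.2175,.30],down(47.5))
```

```text
[0.56732182 0.21562231 0.20681115] [np.float64(4.011079236727559e-05), np.float64(4.011079236723062e-05)]
(array([0.56813362, 0.22130512, 0.20387961]), [np.float64(0.0015781276273122615), np.float64(0.0015781276273124955)])
(array([0.56726862, 0.22194301, 0.20063591]), [np.float64(0.0005537395771257587), np.float64(0.0005537395771257355)])
[[108.70122131 100.61573863]
 [110.67788575 111.84553263]] [[388.28586039 165.89369622]
 [389.57646505 165.50506989]
 [389.32307917 167.24163027]] [[148.02075314 102.28838674]
 [149.18548086 111.75392633]]
[[224.4928499  186.63697886]]
clock 2.325 shift cm [ -2.49   6.99 -18.53] turn [-39.84 -16.94 -45.2 ]
```

```bash
python3 -m creep '9.18 -0.4 1.2 -3.7 -7 -3 -7;9.18 -0.8 2.4 -7.4 -13 -5 -14;9.18 -1.2 3.6 -11 -20 -8 -21;9.18 -1.7 4.8 -14.8 -27 -11 -29;9.18 -2.1 6 -18.5 -33 -14 -37'
python3 - <<'E'
from h import *
need([.4736,-.2175,.30],down(47.5))
E
```

```text
clock: 2.95
position: [0.4804, -0.2073, 0.3165]
ee_rot: [-2.847, -1.036, -0.013]
force: [-0.2, 1.3, -0.1]
width: 1.001
gripper_force: 0.0
clock 2.95 shift cm [-1.25  0.51  1.55] turn [-5.67 -3.04 -7.49]
```

```bash
python3 -m creep '9.18 -1.2 0.5 1.5 -6 -3 -7.5;9.18 -1.2 0.5 1.5 -6 -3 -7.5;9.18 -1.2 0.5 1.5 -6 -3 -7.5'
python3 - <<'E'
from h import *
im,W=grab('wrist','w3.png'); np.save('w3ext.npy',W['extrinsics'])
need([.4736,-.2175,.30],down(47.5))
x=np.array([.737,-.676,0]);y=np.array([.676,.737,0]);c=np.array([.564,-.246,.118])
print(proj(W,[c+a*x+b*y for a,b in((.09,.065),(.09,-.065),(-.09,-.065),(-.09,.065))]))
E
```

```text
clock: 3.32
position: [0.4732, -0.2167, 0.2964]
ee_rot: [-2.875, -1.25, -0.0]
force: [0.4, 0.0, 0.6]
width: 0.999
gripper_force: 0.0
clock 3.375 shift cm [ 0.01  0.04 -0.45] turn [-0.42 -0.15 -0.5 ]
[[514.50965793  68.14840405]
 [495.91895186 205.15229849]
 [317.83722604 206.23016556]
 [316.39510726  69.04542616]]
```

View pics/w3.png

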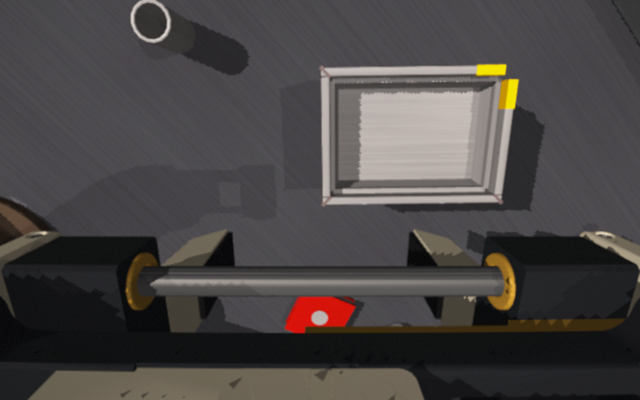

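The wrist view shows the tray's outer corners at about (323,205), (322,67) and (503,203), with the yellow open corner near (516,67). I'll refine them with edge profiles.

Run:
```python
from h import *
W=vision.camera_info('wrist');W['extrinsics']=np.load('w3ext.npy')
g=cv2.GaussianBlur(cv2.imread('pics/w3.png',0).astype(float),(0,0),.8)
def edge(prof,o): 
    d=np.diff(prof); i=int(np.argmax(d)); # brightest rise, subpixel
    if 0<i<len(d)-1:
        a,b,c=d[i-1:i+2]; i=i+.5*(a-c)/(a-2*b+c)
    return o+i+.5
top=[(u,edge(g[58:74,u],58)) for u in range(335,470,8)]
bot=[(u,212-(edge(g[196:213,u][::-1],0))) for u in range(335,490,8)]
lef=[(edge(g[v,312:330],312),v) for v in range(80,196,8)]
rig=[(521-edge(g[v,498:522][::-1],0),v) for v in range(115,190,8)]
L=[]
for n,e in(('top',top),('bot',bot),('lef',lef),('rig',rig)):
    P=plane(W,e,.118)[:,:2].astype(np.float32)
    vx,vy,x0,y0=cv2.fitLine(P,cv2.DIST_HUBER,0,.001,.001).ravel(); L.append((vx,vy,x0,y0))
    r=(P-[x0,y0])@np.array([-vy,vx]); print(n,np.degrees(np.arctan2(vy,vx)).round(2),'rms mm',(np.median(abs(r))*1e3).round(2))
def X(a,b):
    t=np.linalg.solve(np.array([[a[0],-b[0]],[a[1],-b[1]]]),[b[2]-a[2],b[3]-a[3]]);return np.array([a[2]+t[0]*a[0],a[3]+t[0]*a[1]])
C=[X(L[0],L[3]),X(L[1],L[3]),X(L[1],L[2]),X(L[0],L[2])];C=np.array(C);print(C.round(4))
print(np.linalg.norm(C-np.roll(C,-1,0),axis=1),C.mean(0))
```

```text
top -42.12 rms mm 0.08
bot -42.14 rms mm 0.04
lef 47.88 rms mm 0.07
rig 47.84 rms mm 0.04
[[ 0.6785 -0.2591]
 [ 0.5917 -0.355 ]
 [ 0.4586 -0.2345]
 [ 0.5452 -0.1387]]
[0.12931854 0.17954606 0.12924273 0.17963491] [ 0.56848747 -0.2468414 ]
```

Run:
```python
from h import *
need([.4766,-.2204,.16],down(47.88))
```

```text
clock 3.375 shift cm [-0.03  0.56 13.55] turn [-0.42 -0.15 -0.88]
```

```bash
python3 -m creep '3 0 0.3 5 -0.4 -0.15 -0.9;3 0 0.6 10 -0.4 -0.15 -0.9;3 0 0.6 13.5 -0.4 -0.15 -0.9;3 0 0.6 13.5 -0.4 -0.15 -0.9;3 0 0.6 13.5 -0.4 -0.15 -0.9' 5
python3 - <<'E'
from h import *
need([.4766,-.2204,.129],down(47.88))
im,W=grab('wrist','w4.png')
E
```

```text
clock: 4.0
position: [0.4771, -0.2211, 0.1596]
ee_rot: [-2.869, -1.277, 0.002]
force: [0.8, -0.1, 0.1]
width: 0.505
gripper_force: 0.0
clock 4.0 shift cm [ 0.02 -0.08  3.06] turn [-0.08  0.04  0.09]
```

View pics/w4.png

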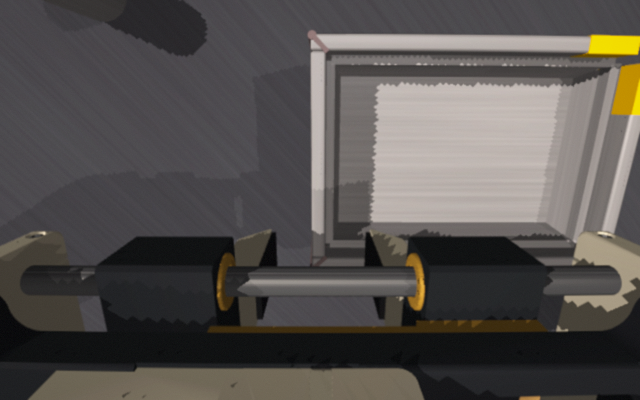

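The rim wall at u≈318 sits midway between the fingers (275 and 367), so the grip is centred. I'll descend and close.

```bash
python3 -m creep '3 0 -0.1 1.5 0 0 0;3 0 -0.1 3.1 0 0 0;3 0 -0.1 3.1 0 0 0;2 0 -0.1 3.1 0 0 0;1.5 0 -0.1 3.1 0 0 0' 5;  python3 -m creep '0.5 0 0 0 0 0 0;0.5 0 0 0 0 0 0;0.5 0 0 0 0 0 0' 5
```

```text
clock: 4.68
position: [0.4754, -0.2201, 0.1275]
ee_rot: [-2.868, -1.278, 0.003]
force: [-0.2, 0.2, 0.5]
width: 0.18
gripper_force: 0.0
clock: 5.05
position: [0.4757, -0.2205, 0.1275]
ee_rot: [-2.869, -1.278, 0.002]
force: [2.1, -2.2, -0.4]
width: 0.092
gripper_force: 5.0
```

```bash
python3 -m creep '0.5 0 0 0 0 0 0;0.5 0 0 0 0 0 0;0.5 0 0 0 0 0 0' 55
cat > peel.py <<'E'
from h import *
s=telemetry.observe();R0=R.from_rotvec(s['ee_rot']).as_matrix();p=s['position']
a=np.radians(-42.12);x=np.array([np.cos(a),np.sin(a),0]);y=np.array([-x[1],x[0],0]);c=np.array([.5685,-.2468,.08])
P=c+.086*x+.061*y+[0,0,.022]; d=.172*x+.122*y; d/=np.linalg.norm(d)
ax=np.cross(d,[0,0,1]);  # check sign: lift corner must go up
L=c-.086*x-.061*y+[0,0,.038]
if (R.from_rotvec(ax*.1).apply(L-P)+P-L)[2]<0: ax=-ax
for th in (.8,1.6,2.4,3.2,4,4.8,5.5):
    Q=R.from_rotvec(ax*np.radians(th)); pn=P+Q.apply(p-P)
    print(th,(R0.T@(pn-p)*100).round(2),np.degrees(R.from_matrix(R0.T@Q.as_matrix()@R0).as_rotvec()).round(2),'corner',((Q.apply(L-P)+P-L)*1e3).round(1))
E
python3 peel.py
```

```text
clock: 5.42
position: [0.4757, -0.2204, 0.1274]
ee_rot: [-2.869, -1.278, 0.003]
force: [3.8, -3.2, 0.4]
width: 0.083
gripper_force: 55.0
0.8 [ 0.02  0.03 -0.28] [ 0.65 -0.46 -0.  ] corner [ 0.2 -0.   2.9]
1.6 [ 0.04  0.06 -0.56] [ 1.31 -0.92 -0.  ] corner [ 0.5 -0.1  5.9]
2.4 [ 0.07  0.1  -0.84] [ 1.96 -1.38 -0.  ] corner [ 0.8 -0.1  8.8]
3.2 [ 0.1   0.14 -1.12] [ 2.61 -1.84 -0.  ] corner [ 1.2 -0.1 11.7]
4 [ 0.13  0.18 -1.39] [ 3.27 -2.31 -0.  ] corner [ 1.6 -0.2 14.7]
4.8 [ 0.16  0.23 -1.67] [ 3.92 -2.77 -0.  ] corner [ 2.1 -0.2 17.6]
5.5 [ 0.19  0.27 -1.91] [ 4.49 -3.17 -0.  ] corner [ 2.5 -0.3 20.1]
```

```bash
python3 -m creep '0.5 0.01 0.01 -0.14 0.33 -0.23 0;0.5 0.02 0.03 -0.28 0.65 -0.46 0;0.5 0.03 0.04 -0.42 0.98 -0.69 0;0.5 0.04 0.06 -0.56 1.31 -0.92 0;0.5 0.05 0.08 -0.7 1.63 -1.15 0' 58;  python3 -m creep '0.5 0.01 0.01 -0.14 0.33 -0.23 0;0.5 0.02 0.03 -0.28 0.65 -0.46 0;0.5 0.03 0.05 -0.42 0.98 -0.69 0;0.5 0.04 0.06 -0.56 1.31 -0.92 0;0.5 0.05 0.08 -0.7 1.63 -1.15 0'
python3 - <<'E'
from h import *
s=telemetry.observe();print(s['force'],s['ft_torque'],np.degrees(np.arccos(-R.from_rotvec(s['ee_rot']).as_matrix()[2,2])))
grab('scene','s2.png');grab('wrist','w5.png')
E
```

```text
clock: 6.05
position: [0.4753, -0.2196, 0.1329]
ee_rot: [-2.849, -1.27, 0.053]
force: [5.2, -0.6, -13.3]
width: 0.081
gripper_force: 58.0
clock: 6.68
position: [0.4772, -0.2203, 0.1411]
ee_rot: [-2.834, -1.263, 0.098]
force: [4.2, -1.6, -12.9]
width: 0.083
gripper_force: 58.0
[  4.19751265  -1.63165495 -12.91284971] [-0.15738134 -1.2093772  -0.03846227] 4.205188453937278
```

Run:
```python
import cv2,numpy as np
a=cv2.imread('pics/scene1.png')[190:290,200:300];b=cv2.imread('pics/s2.png')[190:290,200:300]
w=cv2.imread('pics/w5.png')[0:300,240:640]
cv2.imwrite('pics/c4.png',np.vstack([np.hstack([cv2.resize(i,(400,400),interpolation=cv2.INTER_CUBIC) for i in(a,b)]),cv2.copyMakeBorder(w,0,0,0,400,0)[:200]]))
```

```text
(no output)
```

View pics/c4.png

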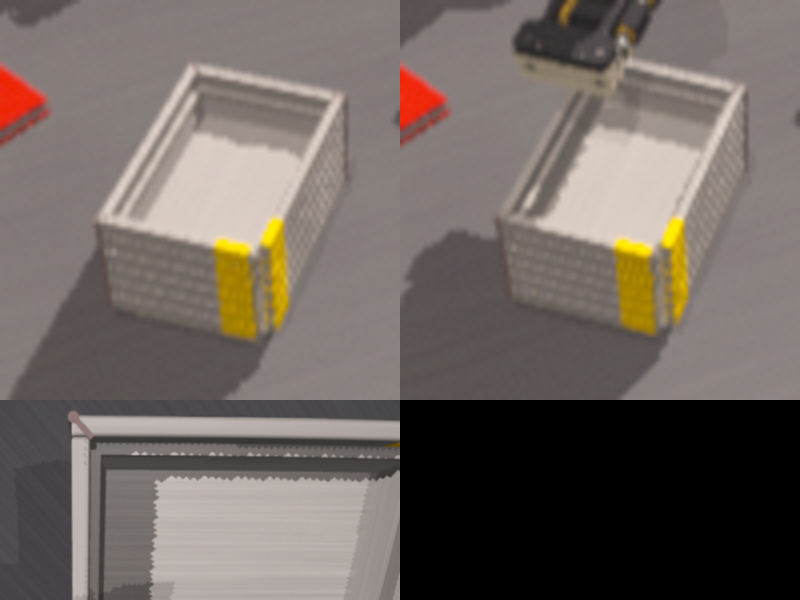

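The before and after scene crops show the bottom edge of the whole stack rising with the tray: its right bottom corner went from y 180 to 168 in the crop. The 13 N pull agrees, so the grip has also caught the next tray. I'll lower it back the same way, release, and regrip shallower.

Run:
```python
from h import *
s,t=need([.4757,-.2204,.1275],down(47.88))
```

```text
clock 6.775 shift cm [-0.05 -0.02  1.37] turn [-3.44  2.41  0.17]
```

```bash
python3 -m creep '0.5 -0.01 0 0.27 -0.7 0.5 0;0.5 -0.02 -0.01 0.54 -1.4 1 0;0.5 -0.03 -0.02 0.82 -2 1.4 0;0.5 -0.04 -0.03 1.1 -2.7 1.9 0.1;0.5 -0.05 -0.04 1.35 -3.3 2.3 0.1'; python3 -m creep '0.5 0 0 0 0 0 0;0.5 0 0 0 0 0 0'
python3 - <<'E'
from h import *
s,t=need([.4757,-.2204,.1275],down(47.88)); print(telemetry.observe()['ft_torque'])
E
```

```text
clock: 7.4
position: [0.4707, -0.2194, 0.1273]
ee_rot: [-2.866, -1.273, 0.014]
force: [-22.3, 5.3, 29.7]
width: 0.079
gripper_force: 58.1
clock: 7.65
position: [0.4707, -0.2194, 0.1275]
ee_rot: [-2.866, -1.274, 0.015]
force: [-16.2, 5.5, 10.3]
width: 0.083
gripper_force: 58.1
clock 7.65 shift cm [ 0.26  0.44 -0.  ] turn [-0.52  0.35  0.04]
[1.02679842 3.3471616  0.14837251]
```

```bash
python3 -m creep '1 0 0 0 0 0 0;2 0 0 0 0 0 0;3 0 0 0 0 0 0;3 0 0 -1 0 0 0;3 0 0 -3 0 0 0' 5; python3 -m creep '5 0 0 -6 0 0 0;5 0 0 -12 0 0 0;5 0 0 -16.5 0 0 0;5 0 0 -16.5 0 0 0'
python3 - <<'E'
from h import *
im,W=grab('wrist','w6.png'); np.save('w6ext.npy',W['extrinsics']); grab('scene','s3.png')
need([.4766,-.2204,.2964],down(47.88))
w=im[:300,:,::-1]; a=cv2.imread('pics/scene1.png')[190:290,200:300];b=cv2.imread('pics/s3.png')[190:290,200:300]
cv2.imwrite('pics/c5.png',np.vstack([np.hstack([cv2.resize(i,(320,300),interpolation=cv2.INTER_CUBIC) for i in(a,b)]),w]))
E
```

```text
clock: 8.28
position: [0.4758, -0.2203, 0.1583]
ee_rot: [-2.869, -1.276, 0.004]
force: [1.4, -0.4, -0.1]
width: 0.324
gripper_force: 0.0
clock: 8.78
position: [0.4782, -0.2207, 0.3275]
ee_rot: [2.866, 1.274, 0.006]
force: [-0.1, 0.2, -1.1]
width: 0.54
gripper_force: 0.0
clock 8.875 shift cm [0.02 0.02 2.7 ] turn [-0.02  0.06  0.06]
```

View pics/c5.png

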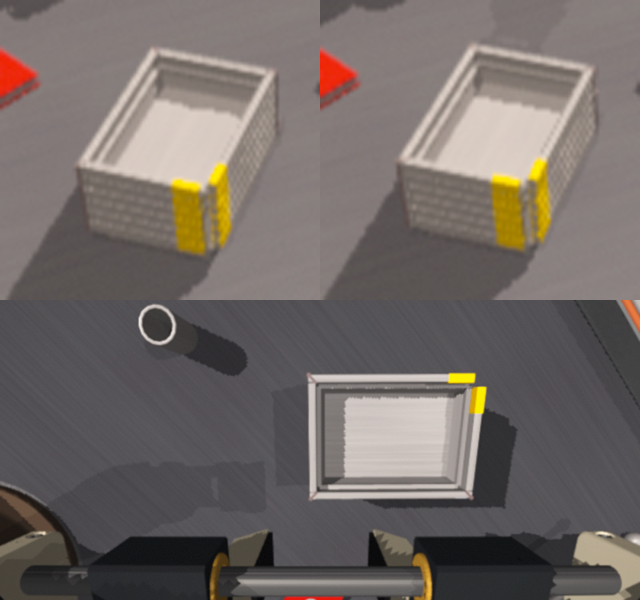

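The stack stands square again, shifted only a few millimetres. I'll re-measure it.

```bash
cat > meas.py <<'E'
import sys
from h import *
def rect(f,ext,ub,z=.118):
    # ub: approx pixel (top v, bottom v, left u, right u at mid)
    W=vision.camera_info('wrist');W['extrinsics']=np.load(ext)
    g=cv2.GaussianBlur(cv2.imread(f,0).astype(float),(0,0),.8)
    def edge(prof):
        d=np.diff(prof); i=int(np.argmax(d))
        if 0<i<len(d)-1:
            a,b,c=d[i-1:i+2]; i=i+.5*(a-c)/(a-2*b+c)
        return i+.5
    t,b,l,r=ub
    top=[(u,t-8+edge(g[t-8:t+8,u])) for u in range(l+15,r-45,8)]
    bot=[(u,b+8-edge(g[b-8:b+9,u][::-1])) for u in range(l+15,r-25,8)]
    lef=[(l-8+edge(g[v,l-8:l+9]),v) for v in range(t+12,b-8,8)]
    rig=[(r+12-edge(g[v,r-12:r+13][::-1]),v) for v in range(t+50,b-12,8)]
    L=[]
    for e in(top,bot,lef,rig):
        P=plane(W,e,z)[:,:2].astype(np.float32)
        L.append(cv2.fitLine(P,cv2.DIST_HUBER,0,.001,.001).ravel())
    def X(a,b):
        t=np.linalg.solve(np.array([[a[0],-b[0]],[a[1],-b[1]]]),[b[2]-a[2],b[3]-a[3]]);return np.array([a[2]+t[0]*a[0],a[3]+t[0]*a[1]])
    C=np.array([X(L[0],L[3]),X(L[1],L[3]),X(L[1],L[2]),X(L[0],L[2])])
    print('angles',[np.degrees(np.arctan(l[1]/l[0])).round(2) for l in L],'sides',np.linalg.norm(C-np.roll(C,-1,0),axis=1).round(4),'c',C.mean(0).round(4))
E
python3 - <<'E'
from meas import *
rect('pics/w3.png','w3ext.npy',(67,204,322,508))
rect('pics/w6.png','w6ext.npy',(75,198,309,476))
E
```

```text
angles [np.float32(-42.15), np.float32(-42.16), np.float32(47.86), np.float32(47.97)] sides [0.1293 0.1797 0.1293 0.1795] c [ 0.5685 -0.2468]
angles [np.float32(-41.63), np.float32(-41.87), np.float32(48.26), np.float32(48.13)] sides [0.1297 0.1793 0.129  0.1796] c [ 0.5629 -0.245 ]
```

Run:
```python
from h import *
print(arm.tip_reach,[a for a in dir(arm) if a[0]!='_'])
x=np.array([np.cos(np.radians(-41.8)),np.sin(np.radians(-41.8))]);y=np.array([-x[1],x[0]])
g=np.array([.5629,-.245])-.086*x-.042*y; print(g)
need([*g,.137],down(48.2))
```

```text
0.022 ['PlanningError', 'tip_reach']
[ 0.4707947 -0.2189882]
clock 8.875 shift cm [-0.24 -0.5  18.64] turn [-0.02  0.06 -0.26]
```

```bash
python3 -m creep '3 -0.1 -0.2 6 0 0 -0.3;3 -0.2 -0.5 12 0 0 -0.3;3 -0.2 -0.5 16.5 0 0 -0.3;3 -0.2 -0.5 18 0 0 -0.3;3 -0.2 -0.5 18 0 0 -0.3' 5
python3 - <<'E'
from h import *
need([.4708,-.2190,.1315],down(48.2))
E
```

```text
clock: 9.5
position: [0.4703, -0.2183, 0.1422]
ee_rot: [-2.865, -1.283, 0.005]
force: [-0.3, -0.6, -0.2]
width: 0.328
gripper_force: 0.0
clock 9.5 shift cm [-0.02  0.08  1.07] turn [-0.22  0.12  0.05]
```

```bash
python3 -m creep '3 0 0.08 0.6 -0.2 0.1 0;2 0 0.08 1.1 -0.2 0.1 0;1.4 0 0.08 1.1 -0.2 0.1 0;0.5 0 0.08 1.1 -0.2 0.1 0;0.5 0 0.08 1.1 -0.2 0.1 0' 5; python3 -m creep '0.5 0 0 0 0 0 0;0.5 0 0 0 0 0 0' 5; python3 -m creep '0.5 0 0 0 0 0 0;0.5 0 0 0 0 0 0' 40
```

```text
clock: 10.12
position: [0.4709, -0.2187, 0.132]
ee_rot: [2.866, 1.284, 0.0]
force: [-3.4, 3.2, 5.7]
width: 0.085
gripper_force: 5.0
clock: 10.38
position: [0.4709, -0.2187, 0.132]
ee_rot: [2.866, 1.284, 0.001]
force: [-3.4, 2.7, 5.8]
width: 0.084
gripper_force: 5.0
clock: 10.62
position: [0.4709, -0.2187, 0.1319]
ee_rot: [2.866, 1.284, 0.0]
force: [-2.8, 2.6, 6.1]
width: 0.08
gripper_force: 40.0
```

```bash
python3 -m creep '0.5 0.07 0.15 0 0 0 0;0.5 0.14 0.3 0 0 0 0;0.5 0.21 0.45 0 0 0.1 0;0.5 0.27 0.6 0 0 0 0;0.5 0.27 0.6 0 0 0 0'
python3 - <<'E'
from h import *
need([.4766,-.2204,.132],down(47.88))
E
```

```text
clock: 11.25
position: [0.4713, -0.2188, 0.1318]
ee_rot: [-2.861, -1.281, 0.014]
force: [-26.6, 10.8, 31.3]
width: 0.08
gripper_force: 40.1
clock 11.25 shift cm [ 0.23  0.5  -0.03] turn [-0.54  0.33  0.37]
```

```bash
python3 -m creep '0.5 -0.1 -0.3 0 0 0 0;0.5 -0.27 -0.6 0 0 0 0;0.5 -0.27 -0.6 0 0 0 0'; python3 -m creep '0.5 0 -0.05 -0.05 0 0 0;0.5 0 -0.05 -0.1 0 0 0'
```

```text
clock: 11.62
position: [0.4708, -0.2188, 0.1319]
ee_rot: [2.866, 1.283, 0.0]
force: [-4.7, 3.0, 6.8]
width: 0.083
gripper_force: 40.0
clock: 11.88
position: [0.4707, -0.2189, 0.1322]
ee_rot: [2.866, 1.283, 0.001]
force: [-0.1, -0.4, -6.0]
width: 0.083
gripper_force: 40.0
```

```bash
python3 -m creep '0.5 0.01 0.01 -0.1 0.25 -0.17 0;0.5 0.01 0.02 -0.2 0.5 -0.35 0;0.5 0.02 0.03 -0.3 0.75 -0.52 0' 58; python3 -m creep '0.5 0.01 0.01 -0.1 0.25 -0.17 0;0.5 0.01 0.02 -0.2 0.5 -0.35 0;0.5 0.02 0.03 -0.3 0.75 -0.52 0';python3 - <<'E'
from h import *
im,_=grab('scene','s4.png'); print(telemetry.observe()['ft_torque'])
old=cv2.cvtColor(cv2.imread('pics/s3.png'),cv2.COLOR_BGR2RGB)
# motion of stack lower body vs top rim: phase correlation on patches
for n,(x,y,w,h) in dict(yellow_low=(250,262,26,14),left_low=(225,258,24,12),right_low=(276,225,16,16),right_rim=(272,204,20,14),left_rim=(218,236,18,12)).items():
    t=old[y:y+h,x:x+w]; r=cv2.matchTemplate(cv2.resize(im[y-6:y+h+6,x-6:x+w+6],None,fx=8,fy=8,interpolation=cv2.INTER_CUBIC),cv2.resize(t,None,fx=8,fy=8,interpolation=cv2.INTER_CUBIC),cv2.TM_CCOEFF_NORMED)
    _,m,_,l=cv2.minMaxLoc(r); print(n,round(m,3),(np.array(l)/8-6))
E
```

```text
clock: 12.25
position: [0.4717, -0.2189, 0.1355]
ee_rot: [-2.861, -1.281, 0.02]
force: [5.0, -1.8, -13.1]
width: 0.08
gripper_force: 58.0
clock: 12.62
position: [0.4717, -0.2188, 0.1387]
ee_rot: [-2.853, -1.277, 0.042]
force: [4.2, -1.2, -13.4]
width: 0.079
gripper_force: 58.0
[-0.18207722 -0.89737375 -0.02032669]
yellow_low 0.989 [ 0.    -0.375]
left_low 0.946 [ 0.125 -0.5  ]
right_low 0.941 [ 0.    -0.625]
right_rim 0.988 [ 0.    -1.125]
left_rim 0.706 [-0.75  -0.125]
```

```bash
python3 -m creep '0.5 -0.02 -0.02 0.2 -0.5 0.35 0;0.5 -0.03 -0.04 0.4 -1 0.7 0;0.5 -0.04 -0.06 0.6 -1.5 1.05 0;0.5 -0.04 -0.06 0.6 -1.5 1.05 0'; python3 -m creep '2 0 0 0 0 0 0;3 0 0 -0.5 0 0 0;2 0 0 -2.5 0 0 0;0 0 0 -2.5 0 0 0;0 0 0 -2.5 0 0 0' 5
python3 - <<'E'
from h import *
need([.4708,-.2190,.142],down(48.2))
E
```

```text
clock: 13.18
position: [0.4686, -0.2179, 0.1328]
ee_rot: [-2.867, -1.284, 0.002]
force: [-6.0, 3.8, 0.9]
width: 0.08
gripper_force: 58.0
clock: 13.8
position: [0.4709, -0.2188, 0.1578]
ee_rot: [2.866, 1.283, 0.002]
force: [0.0, 1.0, 0.1]
width: 0.051
gripper_force: 0.0
clock 13.8 shift cm [-0.02  0.    1.58] turn [ 0.14 -0.03  0.04]
```

```bash
python3 -m creep '0 -0.2 -0.1 0.7 0 0 0;0 -0.2 -0.1 1.2 0 0 0;0 -0.2 -0.1 1.4 0 0 0'; python3 -m creep '0 0 0 0.1 0 0 0;0 0 0 0.2 0 0 0'; python3 -m creep '0 0 0 0.1 0 0 0;0 0 0 0.2 0 0 0'
```

```text
clock: 14.18
position: [0.4682, -0.2194, 0.1428]
ee_rot: [2.867, 1.284, 0.0]
force: [0.1, -0.4, -0.7]
width: 0.005
gripper_force: 0.0
clock: 14.42
position: [0.4687, -0.2195, 0.1417]
ee_rot: [2.866, 1.283, 0.002]
force: [-0.5, 0.3, -0.7]
width: -0.0
gripper_force: 0.0
clock: 14.68
position: [0.4688, -0.2194, 0.1403]
ee_rot: [2.866, 1.283, 0.002]
force: [-4.3, 1.1, 14.5]
width: 0.002
gripper_force: 7.4
```

Run:
```python
from h import *
S=vision.camera_info('scene')
rd=lambda f:cv2.imread('pics/'+f)
def mt(a,b,u,v,w=9,h=4):
    x,y=int(u-w),int(v-h); t=a[y:y+2*h+1,x:x+2*w+1]
    up=lambda i:cv2.resize(i,None,fx=8,fy=8,interpolation=cv2.INTER_CUBIC)
    r=cv2.matchTemplate(up(b[y-7:y+2*h+8,x-7:x+2*w+8]),up(t),cv2.TM_CCOEFF_NORMED); _,m,_,l=cv2.minMaxLoc(r); return (np.array(l)/8-7).tolist(),round(float(m),2)
def pts(c,yaw):
    a=np.radians(yaw);x=np.array([np.cos(a),np.sin(a)]);y=np.array([-x[1],x[0]]);c=np.array(c)
    o={}
    for n,(p,q) in dict(corner3=(-.09,.065),corner1=(.09,-.065),open=(.08,.065)).items():
        for z in(.118,.006): o[n,z]=[*(c+p*x+q*y),z]
    return o
for a,b,c,yw in(('scene1.png','s2.png',(.5665,-.2455),-42.1),('s3.png','s4.png',(.561,-.2437),-41.8),('scene1.png','s3.png',(.5665,-.2455),-42.1)):
    print(a,b)
    for k,p in pts(c,yw).items():
        u,v=proj(S,[p])[0]; print(k,(round(u),round(v)),mt(rd(a),rd(b),u,v), 'expect +10mm z:',(proj(S,[np.add(p,[0,0,.01])])[0]-[u,v]).round(1),'diag-10mm',(proj(S,[np.add(p,[-.01,0,0])])[0]-[u,v]).round(1))
```

```text
scene1.png s2.png
('corner3', 0.118) (286, 213) ([0.25, -2.25], 0.98) expect +10mm z: [-0.1 -2.4] diag-10mm [-1.3 -1.9]
('corner3', 0.006) (287, 238) ([-0.25, -2.625], 0.83) expect +10mm z: [-0.1 -2.2] diag-10mm [-1.2 -1.9]
('corner1', 0.118) (224, 244) ([-0.25, -0.625], 0.68) expect +10mm z: [-0.4 -2.4] diag-10mm [-1.1 -2.2]
('corner1', 0.006) (228, 270) ([-0.125, -2.125], 0.97) expect +10mm z: [-0.4 -2.2] diag-10mm [-1.  -2.2]
('open', 0.118) (268, 251) ([0.125, 0.125], 0.98) expect +10mm z: [-0.2 -2.4] diag-10mm [-1.3 -2.3]
('open', 0.006) (269, 277) ([-0.25, -1.375], 0.99) expect +10mm z: [-0.2 -2.2] diag-10mm [-1.2 -2.3]
s3.png s4.png
('corner3', 0.118) (286, 212) ([0.0, -1.0], 0.99) expect +10mm z: [-0.1 -2.4] diag-10mm [-1.3 -1.9]
('corner3', 0.006) (287, 237) ([-3.0, 6.0], 0.86) expect +10mm z: [-0.1 -2.2] diag-10mm [-1.2 -1.9]
('corner1', 0.118) (224, 243) ([-0.625, -0.25], 0.71) expect +10mm z: [-0.4 -2.4] diag-10mm [-1.1 -2.2]
('corner1', 0.006) (228, 269) ([-0.125, -1.0], 0.97) expect +10mm z: [-0.4 -2.2] diag-10mm [-1.  -2.2]
('open', 0.118) (268, 250) ([-0.25, 0.25], 0.99) expect +10mm z: [-0.2 -2.4] diag-10mm [-1.3 -2.3]
('open', 0.006) (270, 275) ([-0.25, -0.375], 0.99) expect +10mm z: [-0.2 -2.2] diag-10mm [-1.2 -2.3]
scene1.png s3.png
('corner3', 0.118) (286, 213) ([-0.375, -1.375], 0.98) expect +10mm z: [-0.1 -2.4] diag-10mm [-1.3 -1.9]
('corner3', 0.006) (287, 238) ([-3.0, 4.125], 0.91) expect +10mm z: [-0.1 -2.2] diag-10mm [-1.2 -1.9]
('corner1', 0.118) (224, 244) ([0.125, -1.375], 0.99) expect +10mm z: [-0.4 -2.4] diag-10mm [-1.1 -2.2]
('corner1', 0.006) (228, 270) ([0.0, -1.25], 0.97) expect +10mm z: [-0.4 -2.2] diag-10mm [-1.  -2.2]
('open', 0.118) (268, 251) ([0.0, -1.5], 0.99) expect +10mm z: [-0.2 -2.4] diag-10mm [-1.3 -2.3]
('open', 0.006) (269, 277) ([-0.125, -1.625], 0.99) expect +10mm z: [-0.2 -2.2] diag-10mm [-1.2 -2.3]
```

```bash
python3 -m creep '2.5 0 -0.1 -1.5 0 0 0;2.5 0 -0.1 -1.5 0 0 0;2.5 0 -0.1 0 0 0 0;2.5 0 -0.1 1 0 0 0;1.3 0 -0.1 1 0 0 0' 5; python3 -m creep '0.5 0 0 0 0 0 0;0.5 0 0 0 0 0 0;0.5 0 0 0 0 0 0' 5; python3 -m creep '0.5 0 0 0 0 0 0;0.5 0 0 0 0 0 0' 25
python3 - <<'E'
from h import *
print(telemetry.observe()['ft_torque'])
E
```

```text
clock: 15.3
position: [0.4669, -0.2185, 0.1281]
ee_rot: [-2.866, -1.284, 0.002]
force: [0.3, -0.1, -0.4]
width: 0.208
gripper_force: 0.0
clock: 15.68
position: [0.4676, -0.2187, 0.1296]
ee_rot: [2.866, 1.284, 0.001]
force: [-0.8, 0.5, -2.4]
width: 0.085
gripper_force: 5.0
clock: 15.92
position: [0.4677, -0.2187, 0.1296]
ee_rot: [2.866, 1.283, 0.001]
force: [-1.7, 2.4, -2.3]
width: 0.084
gripper_force: 25.0
[ 0.31611429  0.35270464 -0.00310509]
```

```bash
python3 -m creep '0.5 0 0 -0.03 0.07 -0.05 0;0.5 0 0 -0.03 0.07 -0.05 0;0.5 0 0 -0.03 0.07 -0.05 0' 40; python3 -m creep '0.5 0 0 -0.03 0.07 -0.05 0;0.5 0 0 -0.03 0.07 -0.05 0;0.5 0 0 -0.03 0.07 -0.05 0'; python3 -m creep '0.5 0 0 -0.03 0.07 -0.05 0;0.5 0 0 -0.03 0.07 -0.05 0;0.5 0 0 -0.03 0.07 -0.05 0'
```

```text
clock: 16.3
position: [0.4677, -0.2188, 0.1298]
ee_rot: [2.867, 1.284, -0.001]
force: [-1.6, 1.8, -6.3]
width: 0.082
gripper_force: 40.0
clock: 16.68
position: [0.4678, -0.2189, 0.1302]
ee_rot: [-2.867, -1.284, 0.003]
force: [-1.5, 0.9, -7.9]
width: 0.078
gripper_force: 40.0
clock: 17.05
position: [0.468, -0.219, 0.1306]
ee_rot: [-2.867, -1.283, 0.004]
force: [0.6, 0.1, -8.6]
width: 0.083
gripper_force: 40.0
```

```bash
python3 -m creep '0.5 0 0 -0.03 0.07 -0.05 0;0.5 0 0 -0.03 0.07 -0.05 0;0.5 0 0 -0.06 0.14 -0.1 0;0.5 0 0 -0.06 0.14 -0.1 0'; python3 -m creep '0.5 0 0 -0.03 0.07 -0.05 0;0.5 0 0 -0.03 0.07 -0.05 0;0.5 0 0 -0.06 0.14 -0.1 0;0.5 0 0 -0.06 0.14 -0.1 0'; python3 -m creep '0.5 0 0 0 0 0 0;0.5 0 0 0 0 0 0;0.5 0 0 0 0 0 0'
```

```text
clock: 17.55
position: [0.4682, -0.219, 0.1313]
ee_rot: [-2.865, -1.283, 0.008]
force: [2.1, -0.8, -11.1]
width: 0.084
gripper_force: 40.0
clock: 18.05
position: [0.4683, -0.2189, 0.1319]
ee_rot: [-2.864, -1.282, 0.012]
force: [4.1, -1.1, -12.0]
width: 0.079
gripper_force: 40.0
clock: 18.42
position: [0.468, -0.2189, 0.1318]
ee_rot: [-2.864, -1.282, 0.013]
force: [4.8, -0.7, -12.9]
width: 0.082
gripper_force: 40.0
```

```bash
python3 -m creep '0.5 0.03 0.04 0.06 -0.14 0.1 0;0.5 0.06 0.08 0.12 -0.28 0.2 0;0.5 0.06 0.08 0.12 -0.28 0.2 0'; python3 -m creep '0.5 0.02 0.03 -0.05 0.1 -0.07 0;0.5 0.02 0.03 -0.05 0.1 -0.07 0;0.5 0.02 0.03 -0.05 0.1 -0.07 0'; python3 -m creep '0.5 0.02 0.03 -0.05 0.1 -0.07 0;0.5 0.02 0.03 -0.05 0.1 -0.07 0;0.5 0.02 0.03 -0.05 0.1 -0.07 0'
```

```text
clock: 18.8
position: [0.4676, -0.2186, 0.1307]
ee_rot: [-2.865, -1.283, 0.008]
force: [-5.9, 1.0, -0.0]
width: 0.082
gripper_force: 40.0
clock: 19.18
position: [0.4678, -0.2187, 0.1309]
ee_rot: [-2.864, -1.282, 0.011]
force: [-5.4, 1.8, -3.4]
width: 0.082
gripper_force: 40.0
clock: 19.55
position: [0.468, -0.2187, 0.1311]
ee_rot: [-2.863, -1.281, 0.015]
force: [-5.4, 1.6, -4.5]
width: 0.08
gripper_force: 40.0
```

```bash
python3 -m creep '0.5 0.01 0.02 -0.1 0.23 -0.16 0;0.5 0.01 0.02 -0.1 0.23 -0.16 0;0.5 0.01 0.02 -0.1 0.23 -0.16 0'; python3 -m creep '0.5 0.01 0.02 -0.1 0.23 -0.16 0;0.5 0.01 0.02 -0.1 0.23 -0.16 0;0.5 0.01 0.02 -0.1 0.23 -0.16 0'; python3 -m creep '0.5 0.01 0.02 -0.1 0.23 -0.16 0;0.5 0.01 0.02 -0.1 0.23 -0.16 0;0.5 0.01 0.02 -0.1 0.23 -0.16 0'
```

```text
clock: 19.92
position: [0.4688, -0.2189, 0.1323]
ee_rot: [-2.861, -1.281, 0.02]
force: [-6.3, 0.6, -6.1]
width: 0.083
gripper_force: 40.0
clock: 20.3
position: [0.4696, -0.2191, 0.1334]
ee_rot: [-2.859, -1.28, 0.025]
force: [-5.1, 1.0, -6.1]
width: 0.082
gripper_force: 40.0
clock: 20.68
position: [0.4704, -0.2192, 0.1346]
ee_rot: [-2.857, -1.279, 0.03]
force: [-2.4, 0.1, -7.6]
width: 0.083
gripper_force: 40.0
```

```bash
python3 -m creep '0.5 -0.03 -0.05 0.2 -0.5 0.35 0;0.5 -0.06 -0.1 0.42 -1 0.7 0;0.5 -0.06 -0.1 0.42 -1 0.7 0'
python3 - <<'E'
from h import *
need([.4677,-.2187,.1298],down(48.2));s=telemetry.observe();print(s['force'],s['ft_torque'])
E
```

```text
clock: 21.05
position: [0.4682, -0.2184, 0.1306]
ee_rot: [-2.866, -1.284, 0.003]
force: [-7.1, 3.3, -1.7]
width: 0.08
gripper_force: 40.0
clock 21.05 shift cm [-0.06 -0.01  0.08] turn [-0.08  0.07  0.06]
[-7.0596515   3.25029778 -1.68123439] [0.78753527 1.69734439 0.03341301]
```

```bash
python3 -m creep '0.5 -0.05 -0.15 0 0 0 0;0.5 -0.05 -0.15 0 0 0 0' 58
python3 - <<'E'
from h import *
s=telemetry.observe();print(s['ft_torque'])
E
python3 -m creep '0.5 0 0 -0.02 0.3 -0.2 0;0.5 0 0 -0.03 0.6 -0.42 0;0.5 0 0 -0.03 0.6 -0.42 0'
python3 - <<'E'
from h import *
s=telemetry.observe();print(s['ft_torque'],R.from_rotvec(s['ee_rot']).as_matrix()[:,2])
E
```

```text
clock: 21.3
position: [0.468, -0.2183, 0.1307]
ee_rot: [2.866, 1.284, 0.0]
force: [-2.6, 1.8, -4.6]
width: 0.079
gripper_force: 58.0
[ 0.32005726  0.5617464  -0.00442182]
clock: 21.68
position: [0.4682, -0.2184, 0.1308]
ee_rot: [-2.862, -1.282, 0.018]
force: [-0.3, 0.6, -7.5]
width: 0.078
gripper_force: 58.0
[ 0.20039289 -0.19262952  0.03929245] [-1.26707950e-02  8.85951999e-04 -9.99919330e-01]
```

```bash
python3 -m creep '0.5 0.01 0.01 -0.05 0.3 -0.2 0;0.5 0.01 0.02 -0.05 0.6 -0.42 0;0.5 0.01 0.02 -0.05 0.6 -0.42 0';  python3 -m creep '0.5 0.01 0.01 -0.05 0.3 -0.2 0;0.5 0.01 0.02 -0.05 0.6 -0.42 0;0.5 0.01 0.02 -0.05 0.6 -0.42 0'
python3 - <<'E'
from h import *
s=telemetry.observe();print(s['ft_torque'],R.from_rotvec(s['ee_rot']).as_matrix()[:,2])
E
```

```text
clock: 22.05
position: [0.4686, -0.2186, 0.1313]
ee_rot: [-2.856, -1.279, 0.034]
force: [3.8, -0.7, -11.0]
width: 0.083
gripper_force: 58.0
clock: 22.42
position: [0.4688, -0.2187, 0.1319]
ee_rot: [-2.85, -1.276, 0.051]
force: [4.7, -1.4, -10.8]
width: 0.083
gripper_force: 58.0
[-0.23200666 -1.69665097  0.03385745] [-0.03770335  0.00364401 -0.99928233]
```

```bash
python3 -m creep '0.5 -0.02 -0.03 0.1 -0.7 0.5 0;0.5 -0.03 -0.05 0.2 -1.4 1 0;1.3 -0.03 -0.05 0.2 -1.8 1.3 0;1.6 -0.03 -0.05 0.2 -1.8 1.3 0' 20
python3 - <<'E'
from h import *
need([.4680,-.2186,.1290],down(48.2));s=telemetry.observe();print(s['force'])
E
```

```text
clock: 22.92
position: [0.4669, -0.2185, 0.1299]
ee_rot: [-2.868, -1.283, 0.001]
force: [-0.2, -0.1, -0.9]
width: 0.168
gripper_force: 0.0
clock 22.925 shift cm [0.07 0.09 0.09] turn [-0.02  0.03  0.02]
[-0.24406975 -0.06290494 -0.89461731]
```

Regrip, null the forces, then try a quick peel.

```bash
python3 -m creep '1.5 0.03 0.05 0.08 0 0 0;0.5 0.03 0.05 0.08 0 0 0;0.5 0.03 0.05 0.08 0 0 0;0.5 0.03 0.05 0.08 0 0 0' 5; python3 -m creep '0.5 0 0 0 0 0 0;0.5 0 0 0 0 0 0' 58; python3 -m creep '0.5 0 0 0 0 0 0'
```

```text
clock: 23.42
position: [0.4678, -0.2183, 0.1288]
ee_rot: [-2.867, -1.284, 0.001]
force: [-1.4, 0.1, 0.5]
width: 0.087
gripper_force: 5.0
clock: 23.68
position: [0.4678, -0.2184, 0.1288]
ee_rot: [-2.867, -1.284, 0.001]
force: [-1.0, 1.3, 0.3]
width: 0.078
gripper_force: 58.0
clock: 23.8
position: [0.4678, -0.2184, 0.1289]
ee_rot: [-2.867, -1.284, 0.001]
force: [-0.8, 1.7, -0.9]
width: 0.082
gripper_force: 58.0
```

```bash
python3 -m creep '0.5 0.19 0.27 -1.95 4.5 -3.15 0;0.5 0.19 0.27 -1.95 4.5 -3.15 0;0.5 0.19 0.27 -1.95 4.5 -3.15 0'
python3 - <<'E'
from h import *
s=telemetry.observe();print(s['ft_torque'],R.from_rotvec(s['ee_rot']).as_matrix()[:,2])
E
```

```text
clock: 24.18
position: [0.4706, -0.2191, 0.1481]
ee_rot: [-2.82, -1.262, 0.128]
force: [-3.8, 0.6, 2.0]
width: 0.078
gripper_force: 58.0
[-0.00282823  0.85767309 -0.04573745] [-0.09565536  0.01097413 -0.99535402]
```

Run:
```python
from h import *
s=telemetry.observe();p=s['position']
need(p+[0,0,.01],R.from_rotvec(s['ee_rot']).as_matrix())
need(p+[0,0,.08],down(48.2))
```

```text
clock 24.175 shift cm [-0.06 -0.08 -1.  ] turn [0. 0. 0.]
clock 24.175 shift cm [-0.44 -0.63 -7.96] turn [-4.51  3.19  0.02]
```

```bash
python3 -m creep '0.5 -0.05 -0.08 -1 0 0 0;0.5 -0.1 -0.16 -2 0 0 0;0.5 -0.15 -0.24 -3 0 0 0;0.5 -0.25 -0.35 -5 0 0 0;0.5 -0.35 -0.5 -6.5 -1 0.7 0' 60; python3 -m creep '0.5 -0.05 -0.1 -1.5 -1.2 0.8 0;0.5 -0.1 -0.15 -2 -2.4 1.6 0;0.5 -0.1 -0.15 -2 -3.5 2.5 0;0.5 -0.1 -0.15 -2 -3.5 2.5 0'
python3 - <<'E'
from h import *
s=telemetry.observe();print(s['ft_torque'],R.from_rotvec(s['ee_rot']).as_matrix().round(4).tolist())
im,W=grab('wrist','w7.png');np.save('w7ext.npy',W['extrinsics']);grab('scene','s7.png');grab('top','t7.png')
hsv=cv2.cvtColor(im,cv2.COLOR_RGB2HSV);m=cv2.inRange(hsv,(22,150,100),(35,255,255))
n,_,st,ce=cv2.connectedComponentsWithStats(m);print([(st[i].tolist(),ce[i].round(1)) for i in range(1,n) if st[i,4]>30])
E
```

```text
clock: 24.8
position: [0.4719, -0.2187, 0.2149]
ee_rot: [-2.832, -1.268, 0.097]
force: [-0.1, -0.6, -2.1]
width: 0.078
gripper_force: 60.1
clock: 25.3
position: [0.4703, -0.2189, 0.2334]
ee_rot: [-2.867, -1.283, -0.0]
force: [-0.5, -0.6, -2.4]
width: 0.081
gripper_force: 60.1
[0.008828   0.2060265  0.03047844] [[0.6664, 0.7456, -0.0001], [0.7456, -0.6664, 0.0007], [0.0005, -0.0005, -1.0]]
[]
```

Run:
```python
from h import *
S=vision.camera_info('scene');T=vision.camera_info('top')
for f in('s7.png','t7.png','s3.png'):
    im=cv2.imread('pics/'+f);hsv=cv2.cvtColor(im,cv2.COLOR_BGR2HSV);m=cv2.inRange(hsv,(22,140,90),(35,255,255))
    n,_,st,ce=cv2.connectedComponentsWithStats(m);print(f,[(st[i].tolist(),ce[i].round(1).tolist()) for i in range(1,n) if st[i,4]>8])
# prediction: tray yaw -41.8, TCP at tray(-86,-42,~49)
a=np.radians(-41.8);x=np.array([np.cos(a),np.sin(a),0]);y=np.array([-x[1],x[0],0]);tcp=np.array([.4703,-.2189,.2226])
for n,p in dict(open=(.086,.061),m1=(.061,.061),m2=(.086,.036),c3=(-.09,.065),c1=(.09,-.065)).items():
    q=tcp+(p[0]+.086)*x+(p[1]+.042)*y; print(n,q.round(4),proj(S,[q])[0].round(1),proj(T,[q])[0].round(1))
```

```text
s7.png [([263, 218, 6, 8, 33], [265.7, 221.2]), ([251, 223, 9, 6, 44], [255.1, 225.4]), ([265, 245, 7, 23, 92], [268.5, 255.2]), ([254, 251, 10, 20, 159], [258.2, 260.4])]
t7.png [([387, 163, 7, 8, 26], [390.0, 166.7]), ([396, 163, 9, 8, 36], [399.8, 166.5])]
s3.png [([265, 243, 7, 27, 105], [268.7, 255.2]), ([254, 248, 10, 25, 194], [258.2, 260.2])]
open [ 0.6672 -0.2568  0.2226] [263.1 224.9] [395.1 161.3]
m1 [ 0.6485 -0.2401  0.2226] [266.3 218.9] [389.5 167.3]
m2 [ 0.6505 -0.2754  0.2226] [254.5 223.2] [401.4 166.9]
c3 [ 0.5386 -0.1365  0.2226] [284.9 186.2] [354.2 203.7]
c1 [ 0.5862 -0.3534  0.2226] [219.7 217.1] [427.6 189. ]
```

Run:
```python
from h import *
need([.49,-.14,.215],down(88)); need([.505,-.06,.20],down(128));
```

```text
clock 25.45 shift cm [ 7.15 -3.83  1.84] turn [ -0.05  -0.04 -39.77]
clock 25.45 shift cm [14.11 -8.03  3.35] turn [-3.000e-02 -6.000e-02 -7.977e+01]
```

```bash
python3 -m creep '0.5 1 -0.5 0.2 0 0 -5;0.5 2.4 -1.3 0.6 0 0 -13;0.5 4 -2.2 1 0 0 -22;0.5 5.6 -3 1.4 0 0 -31;0.5 7.1 -3.8 1.8 0 0 -40'
python3 - <<'E'
from h import *
need([.505,-.06,.20],down(128))
E
```

```text
clock: 26.08
position: [0.4903, -0.1399, 0.2154]
ee_rot: [-2.249, -2.193, -0.001]
force: [0.2, -0.8, -1.6]
width: 0.08
gripper_force: 60.1
clock 26.075 shift cm [8.02 1.27 1.55] turn [ 1.000e-02 -5.000e-02 -3.945e+01]
```

```bash
python3 -m creep '0.5 1.8 0.3 0.4 0 0 -9;0.5 3.6 0.6 0.8 0 0 -18;0.5 5.4 0.9 1.2 0 0 -27;0.5 7 1.1 1.5 0 0 -35;0.5 8 1.3 1.6 0 0 -39.5'
python3 - <<'E'
from h import *
need([.5187,.0271,.1958],down(135))
E
```

```text
clock: 26.7
position: [0.5057, -0.06, 0.1994]
ee_rot: [-1.377, -2.823, -0.001]
force: [-0.2, -0.3, -2.0]
width: 0.083
gripper_force: 60.1
clock 26.7 shift cm [6.06 6.39 0.37] turn [ 0.03 -0.06 -7.01]
```

```bash
python3 -m creep '0.5 1 1 0.1 0 0 -2;0.5 2 2.2 0.3 0 0 -4;0.5 3 3.3 0.4 0 0 -6;0.5 4 4.3 0.4 0 0 -7;0.5 4 4.3 0.4 0 0 -7'
cat > fin.py <<'E'
from h import *
s=telemetry.observe();p=s['position'];Rm=R.from_rotvec(s['ee_rot']).as_matrix()
S=vision.camera_info('scene');T=vision.camera_info('top')
ims={}
import sys
for n in('scene','top'): ims[n],_=grab(n,n+sys.argv[1]+'.png')
im,W=grab('wrist','wrist'+sys.argv[1]+'.png')
# tool frame: x=tray y, y=tray x, z down. rim top 10.8mm below TCP
f=lambda a,b,z=.038: p+Rm@np.array([b+.042,a+.086,.0488-z])
print('open pred',f(.086,.061).round(4),'tilt z',Rm[:,2].round(4))
for n,ci in(('scene',S),('top',T)):
    m=cv2.inRange(cv2.cvtColor(ims[n],cv2.COLOR_RGB2HSV),(22,140,90),(35,255,255))
    k,_,st,ce=cv2.connectedComponentsWithStats(m);print(n,[(st[i,:].tolist(),ce[i].round(1).tolist()) for i in range(1,k) if st[i,4]>8])
    print(' pred m1,m2 (rim), open, c3, c1',[proj(ci,[f(*q)])[0].round(1).tolist() for q in((.065,.061),(.086,.040),(.086,.061),(-.09,.065),(.09,-.065))])
    print(' torch tip',proj(ci,[[.5675,.2215,.2]])[0].round(1))
print(s['clock'],s['force'])
E
python3 fin.py A
```

```text
clock: 27.32
position: [0.5152, -0.0014, 0.1961]
ee_rot: [1.205, 2.901, 0.002]
force: [1.3, -0.1, -2.0]
width: 0.08
gripper_force: 60.1
open pred [0.5644 0.193  0.1856] tilt z [ 7.0e-04  1.2e-03 -1.0e+00]
scene [([370, 170, 12, 10, 56], [375.6, 173.6]), ([265, 246, 7, 23, 89], [268.6, 255.7]), ([253, 251, 11, 20, 163], [258.2, 260.3])]
 pred m1,m2 (rim), open, c3, c1 [[374.9, 171.1], [379.8, 176.1], [381.2, 172.4], [330.1, 161.1], [373.6, 196.1]]
 torch tip [389.6 167.2]
top [([381, 172, 6, 7, 19], [383.2, 175.2]), ([390, 172, 6, 6, 17], [392.4, 174.5]), ([247, 187, 7, 7, 29], [250.0, 190.0]), ([246, 196, 8, 8, 28], [249.6, 199.7])]
 pred m1,m2 (rim), open, c3, c1 [[249.1, 199.5], [249.4, 189.7], [244.4, 194.5], [283.4, 237.5], [273.6, 165.0]]
 torch tip [234.1 192.8]
27.325 [ 1.29522397 -0.10731622 -2.00595336]
```

Run:
```python
from h import *
s=telemetry.observe();Rm=down(135)
off=Rm@np.array([.103,.172,.0108]); need(np.array([.5675,.2215,.185])-off,Rm)
```

```text
clock 27.475 shift cm [1.92 2.42 0.01] turn [ 0.01  0.01 -0.31]
```

```bash
python3 -m creep '0.5 0.5 0.6 0 0 0 -0.1;0.5 1 1.3 0 0 0 -0.2;0.5 1.5 1.9 0 0 0 -0.3;0.5 1.9 2.4 0 0 0 -0.3;0.5 1.9 2.4 0 0 0 -0.3'; python3 -m creep '0.5 0 0 0 0 0 0;0.5 0 0 0 0 0 0;0.5 0 0 0 0 0 0'; python3 fin.py B
python3 - <<'E'
from h import *
# stack + levelness: wrist line check of c3 corner region and remaining nozzle in wrist
im=cv2.imread('pics/wristB.png');h=cv2.cvtColor(im,cv2.COLOR_BGR2HSV)
m=cv2.inRange(h,(22,140,90),(35,255,255));print('wrist yellow',cv2.connectedComponentsWithStats(m)[2][1:].tolist()[:6])
E
```

```text
clock: 28.1
position: [0.5188, 0.0281, 0.196]
ee_rot: [1.2, 2.903, 0.001]
force: [-0.2, -0.0, -2.8]
width: 0.081
gripper_force: 60.1
clock: 28.48
position: [0.5187, 0.0271, 0.1959]
ee_rot: [1.202, 2.903, 0.001]
force: [0.9, 0.1, -1.9]
width: 0.079
gripper_force: 60.1
open pred [0.5675 0.2216 0.1852] tilt z [ 3.e-04  5.e-04 -1.e+00]
scene [([378, 168, 12, 10, 53], [383.2, 171.8]), ([265, 245, 7, 24, 91], [268.5, 255.5]), ([253, 251, 11, 20, 163], [258.2, 260.3])]
 pred m1,m2 (rim), open, c3, c1 [[382.8, 169.5], [387.8, 174.4], [389.1, 170.8], [338.0, 159.6], [382.1, 194.2]]
 torch tip [389.6 167.2]
top [([381, 172, 6, 7, 19], [383.2, 175.2]), ([390, 172, 6, 6, 17], [392.4, 174.5]), ([237, 185, 8, 8, 27], [240.2, 188.6]), ([237, 195, 7, 8, 27], [240.0, 198.8])]
 pred m1,m2 (rim), open, c3, c1 [[239.7, 198.3], [240.1, 188.6], [235.0, 193.4], [274.0, 236.2], [264.2, 163.9]]
 torch tip [234.1 192.8]
28.475 [ 0.93702304  0.05339488 -1.89402038]
wrist yellow [[296, 274, 4, 6, 10]]
```

Run:
```python
from h import *
from itertools import product
s=telemetry.observe();p=s['position'];Rm=R.from_rotvec(s['ee_rot']).as_matrix();S=vision.camera_info('scene')
f=lambda a,b,z=.038: p+Rm@np.array([b+.042,a+.086,.0488-z])
im=cv2.imread('pics/sceneB.png');m=cv2.inRange(cv2.cvtColor(im,cv2.COLOR_BGR2HSV),(22,110,70),(36,255,255))[160:185,370:396]
print('\n'.join(''.join('#' if v else '.' for v in r) for r in m))
for nm,q in (('m1top',[(x,y,.038) for x in(.052,.078) for y in(.057,.065)]),('m1inner',[(x,.057,z) for x in(.052,.078) for z in(.022,.038)]),('m2top',[(x,y,.038) for y in(.027,.053) for x in(.082,.09)]),('m2out',[(.09,y,z) for y in(.027,.053) for z in(.022,.038)])):
    print(nm,[(proj(S,[f(*k)])[0]-[370,160]).round(1).tolist() for k in q])
# -y wall top edge: bright/dark transition along predicted line
g=cv2.GaussianBlur(cv2.cvtColor(im,cv2.COLOR_BGR2GRAY).astype(float),(0,0),.7)
for t in(.02,.04,.06,.08):
    for nm,pt in(('-y',(t,-.065)),('+y',(-t+.03,.065)),('+x',(.09,-t+.02))):
        u,v=proj(S,[f(*pt)])[0]; c=g[int(v)-5:int(v)+7,int(round(u))]; print(nm,t,round(v-int(v)+5,1),c.round().astype(int).tolist())
```

```text
..........................
..........................
..........................
..........................
..........................
..........................
..........................
..........................
.........####.............
........########..........
........#########.........
........########..........
........########.##.......
...........#########......
................####......
................###.......
................###.......
.................##.......
..........................
..........................
..........................
..........................
..........................
..........................
..........................
m1top [[8.7, 9.3], [9.2, 8.0], [16.5, 10.9], [17.0, 9.6]]
m1inner [[8.2, 13.2], [8.7, 9.3], [15.9, 14.8], [16.5, 10.9]]
m2top [[15.8, 16.5], [18.2, 17.0], [17.4, 11.9], [19.8, 12.4]]
m2out [[17.6, 20.9], [18.2, 17.0], [19.2, 16.3], [19.8, 12.4]]
-y 0.02 5.4 [213, 214, 214, 214, 208, 185, 144, 117, 108, 103, 99, 104]
+y 0.02 5.5 [131, 131, 132, 133, 137, 153, 176, 171, 134, 114, 117, 124]
+x 0.02 5.8 [201, 211, 204, 182, 155, 138, 131, 135, 139, 135, 131, 130]
-y 0.04 5.7 [214, 214, 214, 211, 195, 167, 139, 118, 109, 105, 101, 102]
+y 0.04 5.3 [100, 112, 121, 129, 140, 161, 177, 163, 128, 114, 121, 127]
+x 0.04 5.6 [160, 148, 148, 160, 167, 158, 149, 142, 135, 129, 126, 126]
-y 0.06 5.1 [215, 207, 190, 178, 186, 182, 149, 120, 110, 105, 100, 104]
+y 0.06 5.1 [81, 81, 81, 82, 84, 85, 82, 69, 58, 75, 108, 128]
+x 0.06 5.3 [194, 195, 188, 176, 164, 152, 140, 132, 130, 129, 131, 132]
-y 0.08 5.5 [157, 156, 159, 167, 181, 188, 166, 127, 110, 112, 120, 126]
+y 0.08 5.9 [104, 123, 122, 106, 88, 80, 75, 67, 61, 65, 86, 110]
+x 0.08 5.2 [203, 194, 178, 162, 151, 139, 132, 129, 130, 135, 136, 136]
```

```bash
python3 -c "
from cell import job,telemetry
print(telemetry.observe()['clock']); print(job.sign_off())"
```

```text
28.625
the job is handed in; nothing more can be done
None
```

The top tray is peeled off and held level and steady, its open corner about 15 mm under the torch needle (handed in at 28.6 s of 48), but failed peel attempts tipped the stack several times and slid it roughly 6–9 mm; it still stands.

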